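# Seat a tapered valve plug and rock it free

## Robot

A 6-joint arm with a two-finger parallel gripper is mounted at the origin on a cart in front of the work surface, level with it; the furniture and walls round the work are solid. World frame = base frame: x ahead of the robot, y to its left, z up, the work surface at z = 0. Lengths are in m, angles in rad, forces in N, time in s.
With the tool pointing down it reaches from about 0.35 to 1 m from the base axis. Payload 7.1 kg.
Tool frame: the origin (TCP) lies at the very end of the fingers, on their centre line; the grasp point (between the pads) lies 19 mm behind it; z points along the fingers, y is the direction in which the jaws open and shut (so a half turn about z gives the same grasp; the last joint's range is limited). The gripper opens to 85 mm and grips with 20 to 120 N. Pads are 22 mm wide; open, the fingers measure 114 mm over their backs; the gripper's body (76 mm by 85 mm) begins 54 mm behind the grasp point. The pads swing forward as they close: fully open they stand 13 mm farther back than shut.
Start: joints at [1.265, 0.423, 1.63, -0, 1.089, -0.019], TCP at [0.177, 0.599, 0.231] pointing down, gripper open.
Joint ranges: [-3, 3], [-0.9, 2.11], [0.09, 2.58], [-1.31, 4.45], [0.11, 2.69], [-2.54, 2.54]. Speed limits (rad/s): [2.39, 2.39, 3.01, 3.14, 3.14, 3.14].

## Interface

Orientations are given as [roll, pitch, yaw] about the fixed x, y, z axes, in that order (R = Rz(yaw) Ry(pitch) Rx(roll)).
In Python, from cell import bot, optics, sign_off gives the robot as it stands.
- The arm moves only by the shell command python3 -m inch 'ROWS' [FORCE]. ROWS is JSON, one flat list of numbers, 7 for each row, row after row: the shift along the tool's x, y, z in cm, then the turn, a rotation vector about the tool's x, y, z in rad, then the finger opening in cm, from 0 to 8.54. A call has 1 to 5 rows; each row is the pose to reach, as a shift and turn from the pose measured when the call began, along the tool's axes at that moment; what a row does not reach only later rows make up. A row lasts 1/8 s, in which the tool goes at most 62.5 mm and 10.7 degrees, less where a joint would pass 70% of its speed; a pose out of reach is approached as far as the arm can. A call with a gripper value outside its range is refused whole. The fingers move at their own pace and stop on an object; FORCE is the grip in N (left out, the last holds). Time passes only in rows, so rows that repeat a pose let the fingers close. It gives the time, the measured TCP pose, the force and the opening at its end, in the units of the state.
- bot.get_obs(): the state, without advancing time (a new reading comes with each control period).
- optics.grab_frame(name): name is "side" or "top" or "wrist"; returns a dict with "image" (480x640x3 uint8, red, green, blue), "z_map" (480x640 float32, m along the optical axis (not along the pixel's ray), 0 where there is no reading), "K" (3x3 intrinsics, pixels), "world_from_camera" (4x4, takes a point from camera to world coordinates); the wrist camera has in their place "T_tool_cam" (4x4, takes a point from camera to tool coordinates, whose origin is the TCP and whose axes are the flange's). Camera axes: x right, y down, z forward; pixel columns grow to the right and rows downward; lengths in m; the calibration is good to about 2 mm. A picture is of the moment at which its call begins: read the wrist's pose just before it.
- sign_off(): hands the job in, once; it reports no verdict.
The state is a dict: "clock": time; "joints": joint angles; "joint_vel": joint speeds; "effort": joint torques, N m; "tool_pos": TCP position; "ee_rot": TCP orientation; "wrist_force": force on the tool from outside, world axes, zero at the start; "wrist_torque": the same for the moment, N m; "width": finger opening in m.
Only numpy, scipy, OpenCV 4.12 (cv2) and the standard library are available. Lean on these libraries where they do the work, as an engineer would, in place of code of your own. Each camera call takes 0.05 s, during which the arm holds its last target. There are 200 camera calls.

## Task

The pouch filler's plug valve is being put together again: set the steel tapered plug upright into the conical seat in the top of the valve, with the red end of its handle towards the blue-flanged pipe, and press it home with a steady push of about 10 N (never more than 18 N). Keeping it pressed down like that, check that it rocks free: turn the handle about 30 degrees anticlockwise (seen from above) out of line with the pipes, then about 30 degrees clockwise to the other side, then bring it back in line with the pipes and let go, leaving the plug sitting in its seat. Leave the nozzle, the weight and the sample cup alone.

Things in the scene. Friction and masses are not known exactly. Their poses are not given: they have to be found in the camera images.
- plug_grip (a point): Centre of the plug's handle bar, on the plug's axis, 49 mm above its underside and 11 mm below its top. The bar is 48 mm long (x), 14 mm wide (y), 22 mm high, black with one red end; grasp it across its 14 mm. Below it a round neck, 13 mm across, 18 mm high. x points along the bar to its red end, z up along the axis.
- plug_red_end (a point): Middle of the red end face of the plug's handle bar, 24 mm from the plug's axis at the height of plug_grip; axes as plug_grip.
- valve_mouth (a point): On the valve's axis, level with its top face; axes as the valve. The brass conical seat here (mouth 40 mm, 12 mm deep) matches the plug's cone. Its collar is screwed anywhere from 8 mm below to 8 mm above the top face, not measured: feel for it. plug_grip then rests 26 to 43 mm above this point. The seat is sprung: beyond 4 N it yields 1 mm per 12 N, 4 mm at most.
- nozzle: Bystander: small hose nozzle lying on the bench, 19 x 70 x 16 mm; origin at the centre of its underside.
- weight: Bystander: small brass weight, 32 mm across, 34 mm high; origin at the centre of its underside.
- cup: Bystander: white sample cup with red lid, 60 mm across, 54 mm high; origin at the centre of its underside.
- plug: Loose steel plug, 0.14 to 0.28 kg, standing upright on its flat small end. Cone 17 mm high, 20 mm across at the bottom, 44 mm at the top (35 degrees half angle), then a 3 mm rim 44 mm across, neck and handle bar; 60 mm high in all. Origin: centre of its flat underside; axes as plug_grip. In the seat, the taper's contact force equals the push, and up to 1.8 times it once it turns.
- valve: Aluminium plug valve bolted to the bench: body 84 mm (x) by 78 mm (y), top face 50 mm above the bench, foot 120 x 96 mm, a pipe stub each end (flanges 36 mm across, ending 73 mm from the axis, 26 mm up). Origin on its upright axis at the bench; x along the pipes to the outlet with the blue flange, z up.
Things that resemble listed ones, but are neither listed nor needed, are in the scene too. Leave any purple look-alike of the plug alone.

How it is judged:
On the way, in this order (a step that is already met when the one before it is completed fails the run):
1. the plug is pressed home upright in the seat with more than 7 N, red end towards the blue-flanged pipe within 14 degrees (horizontal distance between plug_grip and valve_mouth below 0.004 m and z of plug_grip in the frame of valve_mouth below 0.045 m and angle between plug_grip's own z axis and vertical below 0.08 rad and angle between the x axis of plug_grip and the x axis of valve_mouth, either way round below 0.25 rad and x of plug_red_end in the frame of valve_mouth above 0.015 m and contact force between plug and valve above 7 N), for 0.2 s.
2. the plug, still pressed into the seat (contact force in the taper over 7 N), is turned at least 20 degrees anticlockwise from the pipe line (horizontal distance between plug_grip and valve_mouth below 0.004 m and x of plug_red_end in the frame of valve_mouth above 0.005 m and angle between the x axis of plug_grip and the x axis of valve_mouth, either way round above 0.35 rad and y of plug_red_end in the frame of valve_mouth above 0.003 m and contact force between plug and valve above 7 N), for 0.1 s.
3. the plug, still pressed into the seat (contact force in the taper over 7 N), is turned at least 20 degrees clockwise from the pipe line (horizontal distance between plug_grip and valve_mouth below 0.004 m and x of plug_red_end in the frame of valve_mouth above 0.005 m and angle between the x axis of plug_grip and the x axis of valve_mouth, either way round above 0.35 rad and y of plug_red_end in the frame of valve_mouth below -0.003 m and contact force between plug and valve above 7 N), for 0.1 s.
At the end, for the whole second after the job is handed in: The plug rests in the valve's seat, upright within 4.5 degrees and centred within 4 mm, not more than 45 mm (handle centre) above the body's top face, handle in line with the pipes within 12 degrees with its red end towards the blue flange, at rest and released (horizontal distance between plug_grip and valve_mouth below 0.004 m and z of plug_grip in the frame of valve_mouth below 0.045 m and angle between plug_grip's own z axis and vertical below 0.08 rad and angle between the x axis of plug_grip and the x axis of valve_mouth, either way round below 0.21 rad and x of plug_red_end in the frame of valve_mouth above 0.015 m and contact force between plug and valve above 0.5 N and linear speed of plug below 0.01 m/s); the robot touches nothing.
It fails at once if the contact force in the taper between plug and valve passes 36 N (as from a straight push of about 20 N while turning) (contact force between plug and valve above 36 N).
It fails at once if a bystander is moved more than 15 mm (distance of any of nozzle, weight, cup from where it was at the start of the episode above 0.015 m).
It fails at once if the plug is tipped over (angle between plug_grip's own z axis and vertical above 0.7 rad).
It also fails if it takes over 67 s, if anything falls off the work surface, if the arm or the gripper's body presses on something with over 40 N, if the wrist force passes 120 N, or if a joint passes its speed limit or range.

## Working session

There is one attempt and no reset: what is moved stays moved. The work goes in short steps, Python scripts to look and compute and a shell command to move; the robot and the scene stay as the last step left them, time stands still between calls to the robot, and variables do not carry over. Pictures are saved under pics/ and viewed, about 8 in all and at most 12, crops included, and the job is handed in when it is done.

```bash
mkdir -p pics; ls
cat > h.py <<'E'
import numpy as np, cv2
from cell import bot, optics, sign_off
from scipy.spatial.transform import Rotation as R
def save(n,f,crop=None,s=1):
    im=f["image"]
    if crop: x0,y0,x1,y1=crop; im=im[y0:y1,x0:x1]
    cv2.imwrite("pics/"+n+".png",cv2.resize(im[:,:,::-1],None,fx=s,fy=s,interpolation=cv2.INTER_CUBIC))
def cloud(f,T=None):
    T=f["world_from_camera"] if T is None else T
    z=f["z_map"];v,u=np.mgrid[:480,:640];K=f["K"]
    P=np.stack([(u-K[0,2])/K[0,0]*z,(v-K[1,2])/K[1,1]*z,z],-1)
    W=P@T[:3,:3].T+T[:3,3]; W[z==0]=np.nan
    return W
def toolT():
    o=bot.get_obs();T=np.eye(4);T[:3,:3]=R.from_euler('xyz',o["ee_rot"]).as_matrix();T[:3,3]=o["tool_pos"];return T
E
python3 - <<'E'
from h import *
import pickle
o=bot.get_obs();print({k:np.round(v,3) for k,v in o.items()})
fs={}
for n in("top","side"):
    fs[n]=f=optics.grab_frame(n);save(n+"0",f);print(n,f["K"][0,0],np.round(f["world_from_camera"],3).tolist())
pickle.dump(fs,open("f0.pkl","wb"))
E
```

```text
pics
{'clock': np.float64(0.0), 'joints': array([ 1.265,  0.424,  1.631,  0.   ,  1.089, -0.019]), 'joint_vel': array([ 0.001, -0.001, -0.002, -0.001,  0.001,  0.001]), 'effort': array([-4.0000e-03, -5.5738e+01, -2.8174e+01, -0.0000e+00,  7.0000e-03,
        0.0000e+00]), 'tool_pos': array([0.177, 0.599, 0.231]), 'ee_rot': array([-3.14 , -0.   ,  2.855]), 'wrist_force': array([-1.222, -0.558, -0.402]), 'wrist_torque': array([ 0.014, -0.049, -0.001]), 'width': np.float64(0.086)}
top 557.8073500667997 [[-0.012, -0.989, 0.146, 0.37], [-0.999, 0.007, -0.033, -0.245], [0.032, -0.147, -0.989, 0.908], [0.0, 0.0, 0.0, 1.0]]
side 600.9411785521709 [[0.632, -0.346, 0.693, -0.225], [-0.775, -0.294, 0.56, -0.855], [0.01, -0.891, -0.454, 0.564], [0.0, 0.0, 0.0, 1.0]]
```

View pics/top0.png

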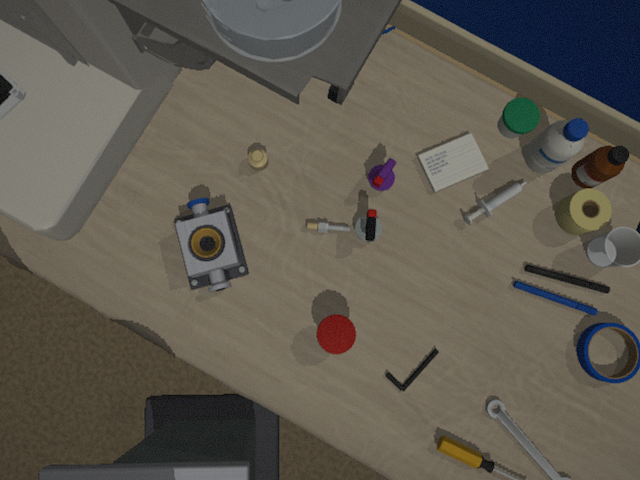

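View pics/side0.png

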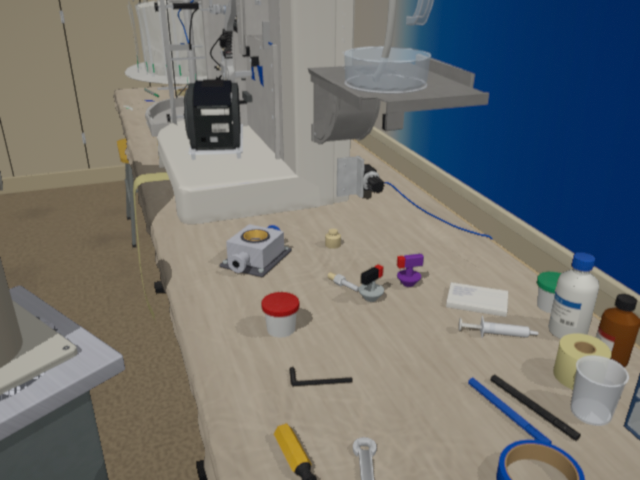

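The top view shows the candidates for the plug: the steel plug with black bar and red end at (371,225), and the purple look-alike at (382,177). I choose the first. The valve is at (207,243) with its blue flange at (198,203). The bystanders are the nozzle (328,227), weight (258,158) and cup (336,334). The side view agrees: plug (372,282), purple (409,268), valve (256,243).

Run:
```python
from h import *
import pickle
fs=pickle.load(open("f0.pkl","rb"));
for n in fs:
    f=fs[n];W=cloud(f);im=f["image"].astype(int);r,g,b=im[...,0],im[...,1],im[...,2]
    if n=="top":
        for nm,(u,v) in dict(plug=(371,225),red=(372,213),valve=(207,243),blue=(198,203),noz=(328,227),weight=(258,158),cup=(336,334),purple=(382,177),shelf=(345,70),shelf2=(300,85)).items(): print(nm,np.round(W[v,u],3))
    box=dict(top=(345,195,395,250),side=(350,255,388,302))[n];x0,y0,x1,y1=box
    m=np.zeros(r.shape,bool);m[y0:y1,x0:x1]=1
    z=W[...,2]
    bar=m&(z>0.05)&(z<.075);p=W[bar];rd=bar&(r>120)&(g<70)
    if n=='top':
        rect=cv2.minAreaRect((p[:,:2]*1000).astype(np.float32));print(n,'bar',bar.sum(),rect,np.median(p,0),'red',W[rd].mean(0))
    vx=dict(top=(165,185,260,300),side=(215,215,300,280))[n];x0,y0,x1,y1=vx
    m=np.zeros(r.shape,bool);m[y0:y1,x0:x1]=1
    t=m&(z>.045)&(z<.056)&(abs(r-b)<25);p=W[t]
    rect=cv2.minAreaRect((p[:,:2]*1000).astype(np.float32));print(n,'valvetop',t.sum(),rect,np.median(p[:,2]))
    br=m&(r-b>50)&(z>.01)&(z<.07);p=W[br];rect=cv2.minEnclosingCircle((p[:,:2]*1000).astype(np.float32));print('brass',br.sum(),rect,np.percentile(p[:,2],[1,20,50,80,99]))
    bl=m&(b-r>50)&(z>.005);print('blue',bl.sum(),W[bl].mean(0))
a=fs['top'];c1=cv2.resize(a['image'][180:280,330:430],(400,400),interpolation=2);c2=cv2.resize(a['image'][190:290,160:260],(400,400),interpolation=2)
cv2.imwrite('pics/crop1.png',np.hstack([c1,c2])[:,:,::-1])
```

```text
plug [ 0.514 -0.355  0.059]
red [ 0.533 -0.356  0.061]
valve [ 0.495 -0.094  0.008]
blue [ 0.555 -0.084  0.04 ]
noz [ 0.519 -0.29   0.014]
weight [ 0.63  -0.178  0.032]
cup [ 0.348 -0.298  0.053]
purple [ 0.591 -0.374  0.059]
shelf [ 0.647 -0.297  0.317]
shelf2 [ 0.63  -0.246  0.316]
top bar 280 ((515.1122436523438, -354.1441345214844), (14.716556549072266, 47.5567512512207), 84.90705108642578) [ 0.51468599 -0.35348359  0.0597669 ] red [ 0.53267317 -0.35691851  0.06012396]
top valvetop 1973 ((475.0653076171875, -102.75895690917969), (115.14701843261719, 78.43582153320312), 15.105117797851562) 0.05015390235103978
brass 376 ((490.8165283203125, -99.49090576171875), 23.569358825683594) [0.04210986 0.04674642 0.051097   0.05331772 0.05638891]
blue 97 [ 0.55669378 -0.08321369  0.03944467]
side valvetop 690 ((490.2055969238281, -100.98771667480469), (90.54792022705078, 82.12326049804688), 13.433615684509277) 0.04994728264791548
brass 183 ((493.4780578613281, -98.38555145263672), 25.88665771484375) [0.04164478 0.04544581 0.04964756 0.05267625 0.05480464]
blue 31 [ 0.5572562  -0.08577666  0.04157246]
```

View pics/crop1.png

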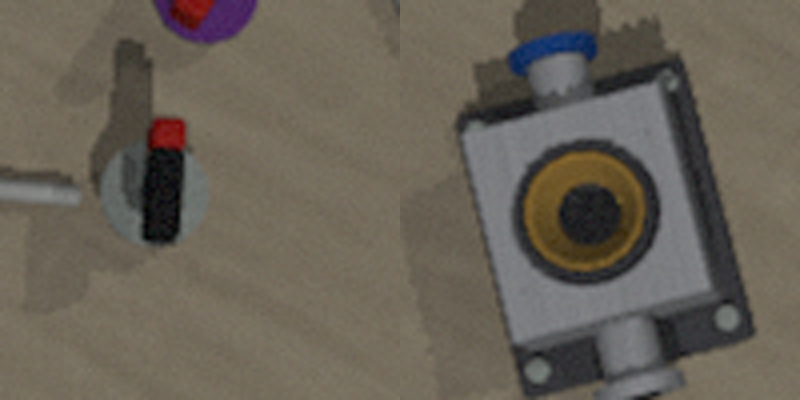

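The left crop shows the steel plug with its black bar, red end up at (168,135); the purple one is separate at the top edge. The right crop shows the brass seat at about (587,212) in the valve and the blue flange at (553,55). Before the first swing I check the obstacle heights along the path.

Run:
```python
from h import *
import pickle
fs=pickle.load(open("f0.pkl","rb"))
P=np.concatenate([cloud(f).reshape(-1,3) for f in fs.values()]);P=P[~np.isnan(P[:,0])]
xs=np.arange(-.1,1.0,.1);ys=np.arange(.8,-.7,-.1)
print('x',np.round(xs,1))
for y in ys:
    print(round(y,1),[ (lambda q: int(np.percentile(q,99.5)*100) if len(q) else None)(P[(abs(P[:,0]-x)<.05)&(abs(P[:,1]-y)<.05),2]) for x in xs])
```

```text
x [-0.1  0.   0.1  0.2  0.3  0.4  0.5  0.6  0.7  0.8  0.9]
0.8 [None, None, None, None, None, None, None, -74, -74, 0, 37]
0.7 [None, None, None, None, None, None, -74, -74, 0, 3, 37]
0.6 [-74, -74, -74, -74, -74, -74, -74, -74, 0, 0, 40]
0.5 [-74, -74, -74, -74, -74, -74, -74, 0, 8, 41, 40]
0.4 [None, -74, -74, -74, -74, -74, -2, 8, 8, 41, 41]
0.3 [None, -74, -74, -74, -74, -74, 0, 22, 25, 42, 37]
0.2 [None, -74, 0, -64, -74, 0, 8, 21, 25, 43, 34]
0.1 [None, None, 1, -64, -74, 0, 8, 8, 35, 43, None]
0.0 [None, 11, 14, -64, 0, 0, 0, 8, 44, 44, 0]
-0.1 [None, 11, 10, 0, 0, 5, 5, 4, 37, 44, 8]
-0.2 [-73, 0, 0, 0, 0, 0, 0, 31, 41, 37, 34]
-0.3 [-74, -73, 0, 0, 5, 5, 5, 31, 47, 37, 45]
-0.4 [-73, -74, 0, 0, 0, 0, 6, 6, 31, 31, 46]
-0.5 [-74, None, 2, 2, 0, 0, 2, 1, 1, 47, 47]
-0.6 [None, None, 1, 1, 0, 1, 2, 13, 13, 48, None]
```

```bash
cat > go.py <<'E'
import sys
from h import *
x,y,z,yaw=map(float,sys.argv[1:5])
T=toolT();Rt=R.from_euler('xyz',[np.pi,0,yaw]).as_matrix()
print('shift cm',np.round(T[:3,:3].T@(np.array([x,y,z])-T[:3,3])*100,2),'turn',np.round(R.from_matrix(T[:3,:3].T@Rt).as_rotvec(),3))
o=bot.get_obs();print('t',o['clock'],'pos',np.round(o['tool_pos'],4),'rot',np.round(o['ee_rot'],3),'F',np.round(o['wrist_force'],1),'j',np.round(o['joints'],2),'w',round(float(o['width']),4))
E
python3 go.py .35 .35 .2 2.115
```

```text
shift cm [-23.67 -18.97   3.09] turn [-0.001  0.     0.74 ]
t 0.1 pos [0.1766 0.599  0.2306] rot [-3.14  -0.     2.855] F [ 0.3 -0.1  0.2] j [ 1.26  0.42  1.63  0.    1.09 -0.02] w 0.0852
```

```bash
python3 -m inch '[-23.7,-19,3,0,0,0.74,8.5,-23.7,-19,3,0,0,0.74,8.5,-23.7,-19,3,0,0,0.74,8.5,-23.7,-19,3,0,0,0.74,8.5,-23.7,-19,3,0,0,0.74,8.5]'; python3 go.py .42 .05 .2 1.375
```

```text
clock: 0.72
tool_pos: [0.3509, 0.3477, 0.2005]
ee_rot: [-3.14, 0.001, 2.113]
wrist_force: [0.5, 0.6, 0.6]
width: 0.0851
shift cm [-29.07  -9.43   0.1 ] turn [-0.001  0.002  0.738]
t 0.725 pos [0.3509 0.3477 0.2005] rot [-3.140e+00  1.000e-03  2.113e+00] F [0.5 0.6 0.6] j [ 0.76  0.27  1.94 -0.    0.93  0.22] w 0.0851
```

```bash
python3 -m inch '[-29,-9.4,0,0,0,0.74,8.5,-29,-9.4,0,0,0,0.74,8.5,-29,-9.4,0,0,0,0.74,8.5,-29,-9.4,0,0,0,0.74,8.5,-29,-9.4,0,0,0,0.74,8.5]'; python3 go.py .45 -.2 .2 .635
```

```text
clock: 1.35
tool_pos: [0.42, 0.0487, 0.201]
ee_rot: [-3.142, 0.002, 1.37]
wrist_force: [1.3, 0.2, 0.3]
width: 0.0854
shift cm [-23.78   7.89   0.14] turn [0.001 0.002 0.735]
t 1.35 pos [0.42   0.0487 0.201 ] rot [-3.142e+00  2.000e-03  1.370e+00] F [1.3 0.2 0.3] j [ 0.09  0.17  2.08 -0.    0.89  0.29] w 0.0854
```

```bash
python3 -m inch '[-23.8,7.9,0,0,0,0.735,8.5,-23.8,7.9,0,0,0,0.735,8.5]'
python3 - <<'E'
from h import *
T=toolT();f=optics.grab_frame('wrist');save('w1',f);np.savez('w1.npz',T=T,**{k:f[k] for k in('image','z_map','K','T_tool_cam')})
print(np.round(f['T_tool_cam'],3).tolist())
E
python3 go.py .5 -.34 .2 -.09
```

```text
clock: 1.6
tool_pos: [0.4348, -0.0754, 0.2013]
ee_rot: [3.141, 0.001, 0.992]
wrist_force: [1.2, 0.5, 0.6]
width: 0.0846
[[0.0, -0.955, -0.297, 0.076], [1.0, 0.001, -0.002, 0.0], [0.002, -0.297, 0.955, -0.143], [0.0, 0.0, 0.0, 1.0]]
shift cm [-17.9   19.71   0.29] turn [5.00e-03 1.00e-03 1.07e+00]
t 1.65 pos [ 0.436  -0.0815  0.2016] rot [3.138e+00 3.000e-03 9.800e-01] F [ 2.6 -2.9  1.1] j [-0.21  0.2   2.04 -0.01  0.9   0.39] w 0.0848
```

View pics/w1.png

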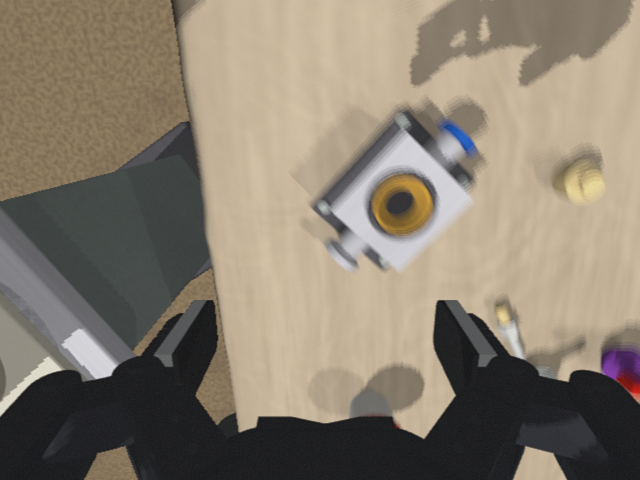

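The wrist view shows the valve with its seat at (403,203) and blue flange at (457,140), the weight at (583,183) and the nozzle at (508,322). The arm was still moving, so I use it only as a rough check.

```bash
python3 -m inch '[-17.9,19.7,0,0,0,0.9,8.5,-17.9,19.7,0,0,0,0.9,8.5,-17.9,19.7,0,0,0,0.9,8.5,-17.9,19.7,0,0,0,0.9,8.5,-17.9,19.7,0,0,0,0.9,8.5]';python3 -m inch '[0,0,0,0,0,0.15,8.5,0,0,0,0,0,0.17,8.5,0,0,0,0,0,0.17,8.5]'
python3 - <<'E'
from h import *
T=toolT();f=optics.grab_frame('wrist');save('w2',f)
W=cloud(f,T@f['T_tool_cam']);z=W[...,2];im=f['image'].astype(int);r,g,b=im[...,0],im[...,1],im[...,2]
m=(z>.053)&(z<.068)&(np.hypot(W[...,0]-.514,W[...,1]+.354)<.035);p=W[m]
rect=cv2.minAreaRect((p[:,:2]*1000).astype(np.float32));print(m.sum(),rect,np.median(p[:,2]));rd=m&(r>110)&(g<70);print('red',W[rd].mean(0))
E
python3 go.py .5145 -.354 .1 -.09
```

```text
clock: 2.28
tool_pos: [0.5003, -0.3432, 0.2026]
ee_rot: [3.136, -0.002, 0.072]
wrist_force: [-0.8, -0.5, 0.2]
width: 0.0847
clock: 2.65
tool_pos: [0.5, -0.3426, 0.2023]
ee_rot: [3.137, -0.002, -0.095]
wrist_force: [0.4, -0.5, -0.2]
width: 0.0851
1073 ((516.9715576171875, -353.91162109375), (13.547308921813965, 47.16358184814453), 84.96224212646484) 0.05971042115672981
red [ 0.53427511 -0.35498943  0.05962773]
shift cm [ 1.52  0.95 10.25] turn [ 0.005 -0.002 -0.005]
t 2.7 pos [ 0.5001 -0.3426  0.2025] rot [ 3.137e+00 -2.000e-03 -9.500e-02] F [ 0.1  1.1 -0.6] j [-0.62  0.43  1.7  -0.    1.01  1.05] w 0.0854
```

View pics/w2.png

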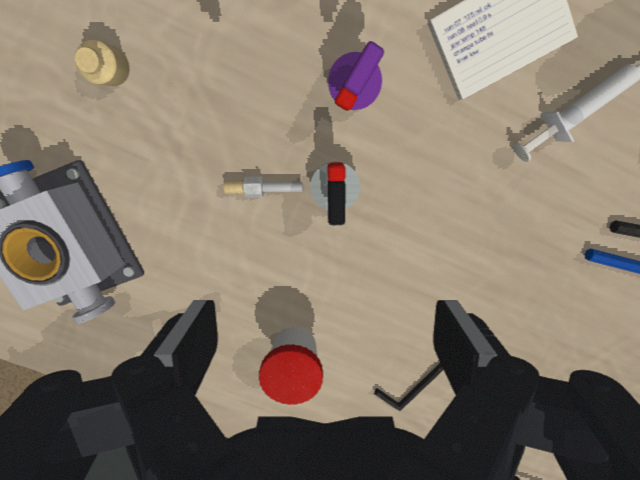

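The view shows the steel plug with its bar at (337,193) and red end at (337,172). The purple one is at (357,78), the nozzle at (262,185), and both stay clear of the fingers.

```bash
python3 -m inch '[1.6,1,6,0.005,-0.002,-0.007,8.5,1.6,1,10,0.005,-0.002,-0.007,8.5,1.6,1,13,0.005,-0.002,-0.007,8.5,1.6,1,16,0.005,-0.002,-0.007,8.5,1.6,1,17.1,0.005,-0.002,-0.007,8.5]'; python3 go.py .516 -.354 .031 -.088
```

```text
clock: 3.32
tool_pos: [0.5146, -0.3538, 0.0299]
ee_rot: [-3.14, 0.002, -0.086]
wrist_force: [-0.1, 0.6, 0.2]
width: 0.0854
shift cm [ 0.14  0.01 -0.11] turn [-0.002  0.002  0.002]
t 3.325 pos [ 0.5146 -0.3538  0.0299] rot [-3.14e+00  2.00e-03 -8.60e-02] F [-0.1  0.6  0.2] j [-0.62  0.7   1.72  0.    0.73  1.03] w 0.0854
```

```bash
python3 -m inch '[0.1,0,-0.1,0,0,0,3,0.1,0,-0.1,0,0,0,2,0.1,0,-0.1,0,0,0,1.6,0.1,0,-0.1,0,0,0,1,0.1,0,-0.1,0,0,0,0.8]' 25;python3 -m inch '[0,0,0,0,0,0,0.5,0,0,0,0,0,0,0.5,0,0,0,0,0,0,0.5,0,0,0,0,0,0,0.5]' 70; python3 go.py .516 -.354 .2 -.088
```

```text
clock: 3.95
tool_pos: [0.5161, -0.3541, 0.0318]
ee_rot: [-3.14, 0.001, -0.086]
wrist_force: [-0.0, 2.0, 6.3]
width: 0.0137
clock: 4.45
tool_pos: [0.5161, -0.3541, 0.032]
ee_rot: [-3.141, 0.001, -0.086]
wrist_force: [0.1, 0.8, 3.6]
width: 0.0126
shift cm [ -0.03  -0.03 -16.8 ] turn [-0.001  0.001  0.002]
t 4.45 pos [ 0.5161 -0.3541  0.032 ] rot [-3.141e+00  1.000e-03 -8.600e-02] F [0.1 0.8 3.6] j [-0.62  0.69  1.72  0.    0.73  1.04] w 0.0126
```

```bash
python3 -m inch '[0,0,-2,0,0,0,0.5,0,0,-6,0,0,0,0.5,0,0,-10,0,0,0,0.5,0,0,-13.5,0,0,0,0.5,0,0,-13.5,0,0,0,0.5]'; python3 go.py .46 -.17 .165 .24
```

```text
clock: 5.08
tool_pos: [0.5179, -0.3555, 0.1711]
ee_rot: [3.139, -0.005, -0.086]
wrist_force: [0.7, -0.1, -2.7]
width: 0.0129
shift cm [ -7.36 -17.99   0.53] turn [ 0.003 -0.004 -0.326]
t 5.075 pos [ 0.5179 -0.3555  0.1711] rot [ 3.139 -0.005 -0.086] F [ 0.7 -0.1 -2.7] j [-0.62  0.5   1.67  0.    0.97  1.04] w 0.0129
```

```bash
python3 -m inch '[-7.4,-18,0.5,0.003,-0.004,-0.326,0.5,-7.4,-18,0.5,0.003,-0.004,-0.326,0.5,-7.4,-18,0.5,0.003,-0.004,-0.326,0.5,-7.4,-18,0.5,0.003,-0.004,-0.326,0.5,-7.4,-18,0.5,0.003,-0.004,-0.326,0.5]'; python3 -m inch '[0,0,0,0,0,0,0.5,0,0,0,0,0,0,0.5]'
python3 - <<'E'
from h import *
T=toolT();f=optics.grab_frame('wrist');save('w3',f)
W=cloud(f,T@f['T_tool_cam']);z=W[...,2];im=f['image'].astype(int);r,g,b=im[...,0],im[...,1],im[...,2]
near=np.hypot(W[...,0]-.491,W[...,1]+.1)<.1
t=near&(z>.045)&(z<.053)&(abs(r-b)<40);p=W[t]
print('top',t.sum(),cv2.minAreaRect((p[:,:2]*1000).astype(np.float32)),np.median(p[:,2]))
br=near&(r-b>60)&(z>.02)&(np.hypot(W[...,0]-.491,W[...,1]+.1)<.04);p=W[br];print('brass',br.sum(),cv2.minEnclosingCircle((p[:,:2]*1000).astype(np.float32)),np.percentile(p[:,2],[1,20,50,80,99]))
hi=p[p[:,2]>np.percentile(p[:,2],75)];A=np.c_[hi[:,:2],np.ones(len(hi))];s=np.linalg.lstsq(A*[2,2,1],(hi[:,:2]**2).sum(1),rcond=None)[0];print('rimfit',s[:2],np.sqrt(s[2]+s[0]**2+s[1]**2))
bl=near&(b-r>50)&(z>.005);c=W[bl].mean(0);print('blue',bl.sum(),c)
g=W[(z>.05)&(z<.063)&(np.hypot(W[...,0]-.491,W[...,1]+.1)<.035)];print('annulus z',np.percentile(g[:,2],[50,90,98]))
E
python3 go.py .491 -.1 .15 .24
```

```text
clock: 5.7
tool_pos: [0.4597, -0.1696, 0.1651]
ee_rot: [3.141, -0.0, 0.241]
wrist_force: [1.0, -0.7, -1.4]
width: 0.0128
clock: 5.95
tool_pos: [0.46, -0.1706, 0.165]
ee_rot: [3.141, -0.0, 0.24]
wrist_force: [0.8, 0.2, -1.9]
width: 0.0124
top 9568 ((477.4585876464844, -102.02268981933594), (111.07589721679688, 78.49311828613281), 15.109650611877441) 0.05018515109241947
brass 2773 ((489.7936706542969, -97.5770492553711), 24.228239059448242) [0.04199281 0.04611027 0.05075435 0.05324813 0.05480366]
rimfit [ 0.49063686 -0.09865228] 0.021484321776816043
blue 705 [ 0.55759501 -0.08279946  0.03937941]
annulus z [0.05180537 0.05391824 0.05464018]
shift cm [ 4.7 -6.1  1.5] turn [0. 0. 0.]
t 6.0 pos [ 0.4599 -0.1705  0.165 ] rot [3.141 0.    0.24 ] F [-0.5  1.5 -2.1] j [-0.38  0.32  1.97 -0.    0.84  0.95] w 0.0127
```

View pics/w3.png

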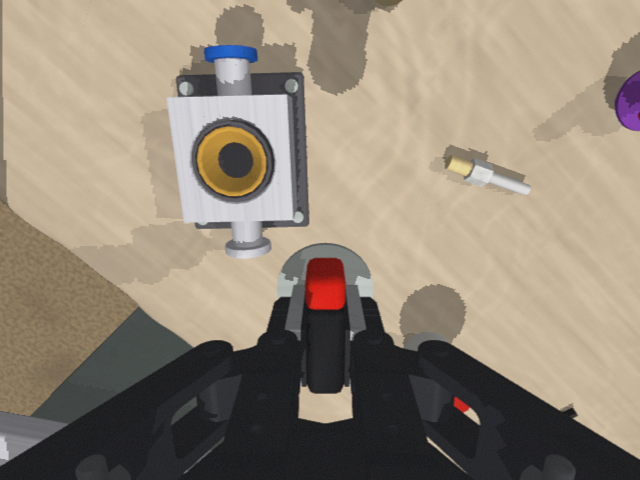

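The picture shows the valve with its seat at (234,160) and blue flange at (231,52). The plug is upright in the jaws with its red end up at (326,285), on the same side as the blue flange.

```bash
python3 -m inch '[4.7,-6.2,0,0,0,-0.003,0.5,4.7,-6.2,2,0,0,-0.003,0.5,4.7,-6.2,4,0,0,-0.003,0.5,4.7,-6.2,6,0,0,-0.003,0.5,4.7,-6.2,6.5,0,0,-0.003,0.5]';python3 -m inch '[0,0,0,0,0,0,0.5,0,0,0,0,0,0,0.5]'; python3 go.py .4906 -.0987 .08 .243
```

```text
clock: 6.62
tool_pos: [0.4902, -0.0993, 0.0988]
ee_rot: [-3.141, 0.002, 0.243]
wrist_force: [0.3, -0.9, -0.9]
width: 0.013
clock: 6.88
tool_pos: [0.4906, -0.0996, 0.0994]
ee_rot: [-3.141, 0.001, 0.242]
wrist_force: [-0.2, -0.5, -1.0]
width: 0.0127
shift cm [ 0.02 -0.09  1.94] turn [-0.     0.001 -0.001]
t 6.875 pos [ 0.4906 -0.0996  0.0994] rot [-3.141e+00  1.000e-03  2.420e-01] F [-0.2 -0.5 -1. ] j [-0.22  0.45  1.98 -0.    0.71  1.11] w 0.0127
```

```bash
python3 - <<'E'
from h import *
f=optics.grab_frame('wrist');save('w4',f)
W=cloud(f,f['T_tool_cam']);im=f['image'].astype(int);r,g,b=im[...,0],im[...,1],im[...,2]
m=(r>110)&(g<60)&(b<60)&(abs(W[...,1])<.015)&(abs(W[...,0])<.05);p=W[m]*1000
print(m.sum(),np.percentile(p,[1,10,50,90,99],axis=0).round(1).tolist())
m=(g>60)&(abs(W[...,1])<.03)&(abs(W[...,0])<.03)&(W[...,2]>.005)&(W[...,2]<.02);p=W[m]*1000
print('rim',m.sum(),np.percentile(p,[1,50,99],axis=0).round(1).tolist())
E
python3 go.py .4906 -.0987 .08 .243
```

```text
1399 [[12.6, -6.1, -29.3], [14.5, -4.6, -28.7], [20.1, 0.7, -27.7], [24.2, 5.5, -25.3], [24.8, 6.5, -12.9]]
rim 2475 [[-2.0, -21.1, 10.4], [11.6, -0.5, 11.8], [22.4, 21.1, 14.4]]
shift cm [ 0.01 -0.09  1.95] turn [-0.     0.001 -0.001]
t 6.925 pos [ 0.4907 -0.0996  0.0995] rot [-3.142e+00  1.000e-03  2.420e-01] F [-1.1 -0.3 -2.1] j [-0.22  0.45  1.98 -0.    0.71  1.11] w 0.0129
```

```bash
python3 -m inch '[0,-0.1,1,0,0,0,0.5,0,-0.1,2,0,0,0,0.5,0,-0.1,2.2,0,0,0,0.5,0,-0.1,2.3,0,0,0,0.5,0,-0.1,2.4,0,0,0,0.5]'; python3 go.py .4902 -.0987 .07 .243
```

```text
clock: 7.55
tool_pos: [0.4906, -0.0986, 0.0755]
ee_rot: [3.142, 0.001, 0.242]
wrist_force: [0.2, 0.4, -0.8]
width: 0.0126
shift cm [-0.04 -0.    0.55] turn [ 0.     0.001 -0.001]
t 7.55 pos [ 0.4906 -0.0986  0.0755] rot [3.142e+00 1.000e-03 2.420e-01] F [ 0.2  0.4 -0.8] j [-0.22  0.49  1.99 -0.    0.66  1.11] w 0.0126
```

```bash
python3 -m inch '[-0.04,0,0.1,0,0,0,0.5,-0.04,0,0.2,0,0,0,0.5,-0.04,0,0.3,0,0,0,0.5]'; python3 go.py .4902 -.0987 .07 .243;python3 -m inch '[0,0,0.05,0,0,0,0.5,0,0,0.1,0,0,0,0.5]'; python3 go.py .4902 -.0987 .07 .243
```

```text
clock: 7.92
tool_pos: [0.4902, -0.0988, 0.0725]
ee_rot: [3.142, 0.001, 0.242]
wrist_force: [-0.1, 0.4, -2.1]
width: 0.0127
shift cm [ 0.   -0.01  0.25] turn [ 0.     0.001 -0.001]
t 7.925 pos [ 0.4902 -0.0988  0.0725] rot [3.142e+00 1.000e-03 2.420e-01] F [-0.1  0.4 -2.1] j [-0.22  0.5   2.   -0.    0.65  1.11] w 0.0127
clock: 8.18
tool_pos: [0.4902, -0.0987, 0.0717]
ee_rot: [3.142, 0.001, 0.242]
wrist_force: [-1.6, 1.6, 5.4]
width: 0.0129
shift cm [ 0.   -0.    0.17] turn [ 0.     0.001 -0.001]
t 8.175 pos [ 0.4902 -0.0987  0.0717] rot [3.142e+00 1.000e-03 2.420e-01] F [-1.6  1.6  5.4] j [-0.22  0.5   2.   -0.    0.65  1.11] w 0.0129
```

```bash
python3 -m inch '[-0.01,0,0.03,0,0,0,0.5,-0.01,0,0.03,0,0,0,0.5]'; python3 go.py .4902 -.0987 .07 .243;python3 -m inch '[0,0,0.02,0,0,0,0.5,0,0,0.02,0,0,0,0.5]'; python3 go.py .4902 -.0987 .07 .243
```

```text
clock: 8.43
tool_pos: [0.4902, -0.0987, 0.0717]
ee_rot: [3.141, 0.0, 0.242]
wrist_force: [-2.2, 1.8, 5.6]
width: 0.0127
shift cm [ 0.   -0.    0.17] turn [ 0.     0.    -0.001]
t 8.425 pos [ 0.4902 -0.0987  0.0717] rot [3.141 0.    0.242] F [-2.2  1.8  5.6] j [-0.22  0.5   2.   -0.    0.65  1.11] w 0.0127
clock: 8.68
tool_pos: [0.4902, -0.0988, 0.0717]
ee_rot: [3.141, 0.0, 0.242]
wrist_force: [-0.7, 0.9, 5.0]
width: 0.0128
shift cm [-0.   -0.01  0.17] turn [ 0.     0.    -0.001]
t 8.675 pos [ 0.4902 -0.0988  0.0717] rot [3.141 0.    0.242] F [-0.7  0.9  5. ] j [-0.22  0.5   2.   -0.    0.65  1.11] w 0.0128
```

```bash
python3 -m inch '[0,0,0.06,0,0,0,0.5,0,0,0.06,0,0,0,0.5]'; python3 go.py .4902 -.0987 .07 .243;python3 - <<'E'
from h import *
for i in range(4):
    optics.grab_frame('side'); print(np.round(bot.get_obs()['wrist_force'],1))
E
```

```text
clock: 8.93
tool_pos: [0.4902, -0.0987, 0.0714]
ee_rot: [3.141, 0.0, 0.242]
wrist_force: [-2.3, 2.0, 7.8]
width: 0.0132
shift cm [-0.   -0.01  0.14] turn [ 0.     0.    -0.001]
t 8.925 pos [ 0.4902 -0.0987  0.0714] rot [3.141 0.    0.242] F [-2.3  2.   7.8] j [-0.22  0.5   2.   -0.    0.65  1.11] w 0.0132
[-2.3  0.8  7.2]
[-2.3  0.8  8.4]
[-2.4 -0.   8.4]
[-2.1  1.3  8.4]
```

```bash
python3 -m inch '[-0.02,-0.01,0.05,0,0,0,0.5,-0.02,-0.01,0.05,0,0,0,0.5]'; python3 -m inch '[-0.01,0,0.04,0,0,-0.07,0.5,-0.01,0,0.04,0,0,-0.14,0.5]'; python3 go.py .49 -.0987 .0711 .763
```

```text
clock: 9.38
tool_pos: [0.4902, -0.0987, 0.0714]
ee_rot: [3.141, -0.0, 0.242]
wrist_force: [-1.7, 0.8, 7.9]
width: 0.0129
clock: 9.62
tool_pos: [0.4902, -0.0988, 0.0713]
ee_rot: [3.141, -0.0, 0.384]
wrist_force: [-1.9, 1.0, 7.2]
width: 0.0127
shift cm [-0.01 -0.01  0.02] turn [ 0.001 -0.    -0.379]
t 9.625 pos [ 0.4902 -0.0988  0.0713] rot [ 3.141 -0.     0.384] F [-1.9  1.   7.2] j [-0.22  0.5   2.   -0.    0.64  0.96] w 0.0127
```

```bash
python3 -m inch '[-0.01,0,0.05,0,0,-0.09,0.5,-0.01,0,0.05,0,0,-0.18,0.5,-0.01,0,0.05,0,0,-0.27,0.5,-0.01,0,0.05,0,0,-0.36,0.5,-0.01,0,0.05,0,0,-0.39,0.5]';python3 go.py .49 -.0987 .0711 .243; python3 -m inch '[0,0,0.04,0,0,0,0.5,0,0,0.04,0,0,0,0.5]'
python3 - <<'E'
from h import *
T=toolT();f=optics.grab_frame('wrist');save('w5',f)
E
python3 go.py .49 -.0987 .0711 .243
```

```text
clock: 10.25
tool_pos: [0.4904, -0.099, 0.0713]
ee_rot: [3.14, -0.001, 0.776]
wrist_force: [-2.3, -0.3, 8.2]
width: 0.0128
shift cm [-0.01 -0.05  0.02] turn [ 0.001 -0.001  0.533]
t 10.25 pos [ 0.4904 -0.099   0.0713] rot [ 3.14e+00 -1.00e-03  7.76e-01] F [-2.3 -0.3  8.2] j [-0.22  0.5   2.   -0.    0.64  0.57] w 0.0128
clock: 10.5
tool_pos: [0.4904, -0.099, 0.0712]
ee_rot: [3.14, -0.001, 0.775]
wrist_force: [-2.2, -0.7, 7.9]
width: 0.0129
shift cm [-0.01 -0.05  0.01] turn [ 0.001 -0.001  0.532]
t 10.55 pos [ 0.4904 -0.099   0.0712] rot [ 3.14e+00 -1.00e-03  7.75e-01] F [-2.6  0.2  7.4] j [-0.22  0.5   2.   -0.    0.64  0.57] w 0.0126
```

View pics/w5.png

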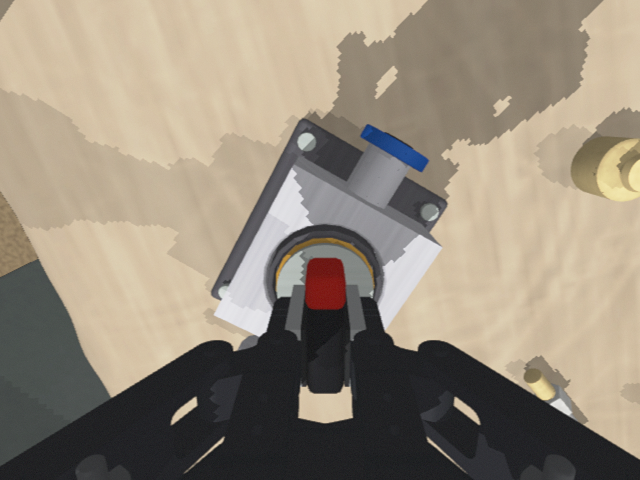

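The wrist view shows the plug rotated in the seat by about 30 degrees relative to the pipe. The red end is at (326,285), the blue flange at (395,147), and the bar is still square in the jaws.

```bash
python3 -m inch '[-0.01,-0.02,0.04,0,0,0.1,0.5,-0.01,-0.03,0.04,0,0,0.2,0.5,-0.01,-0.04,0.04,0,0,0.3,0.5,-0.02,-0.04,0.04,0,0,0.4,0.5,-0.02,-0.04,0.04,0,0,0.5,0.5]';python3 go.py .49 -.0987 .0711 -.28
```

```text
clock: 11.18
tool_pos: [0.4901, -0.0988, 0.0712]
ee_rot: [3.141, -0.001, 0.272]
wrist_force: [-1.7, 1.6, 7.8]
width: 0.013
shift cm [-0.01 -0.01  0.01] turn [ 0.001 -0.002  0.552]
t 11.175 pos [ 0.4901 -0.0988  0.0712] rot [ 3.141e+00 -1.000e-03  2.720e-01] F [-1.7  1.6  7.8] j [-0.22  0.5   2.   -0.    0.64  1.08] w 0.013
```

```bash
python3 -m inch '[0,0,0.04,0,0,0.11,0.5,0,0,0.05,0,0,0.22,0.5,0,0,0.05,0,0,0.33,0.5,0,0,0.05,0,0,0.44,0.5,0,0,0.05,0,0,0.56,0.5]';python3 go.py .49 -.0987 .0711 .243; python3 -m inch '[0,0,0.04,0,0,0.01,0.5,0,0,0.04,0,0,0.01,0.5]'; python3 go.py .49 -.0987 .0711 .243
```

```text
clock: 11.8
tool_pos: [0.4901, -0.0984, 0.0712]
ee_rot: [-3.141, -0.002, -0.291]
wrist_force: [-1.9, 4.0, 8.7]
width: 0.0128
shift cm [0.   0.03 0.01] turn [ 0.    -0.002 -0.534]
t 11.8 pos [ 0.4901 -0.0984  0.0712] rot [-3.141e+00 -2.000e-03 -2.910e-01] F [-1.9  4.   8.7] j [-0.22  0.5   2.    0.    0.64  1.64] w 0.0128
clock: 12.05
tool_pos: [0.4901, -0.0983, 0.0712]
ee_rot: [-3.141, -0.002, -0.301]
wrist_force: [-2.0, 1.4, 7.5]
width: 0.0126
shift cm [0.01 0.05 0.01] turn [ 0.    -0.002 -0.544]
t 12.05 pos [ 0.4901 -0.0983  0.0712] rot [-3.141e+00 -2.000e-03 -3.010e-01] F [-2.   1.4  7.5] j [-0.22  0.5   2.    0.    0.64  1.65] w 0.0126
```

Turned 31 degrees clockwise while still pressed. Now I bring the handle back in line.

```bash
python3 -m inch '[0,0.01,0.04,0,0,-0.12,0.5,0,0.02,0.04,0,0,-0.24,0.5,0,0.03,0.04,0,0,-0.36,0.5,0,0.03,0.04,0,0,-0.48,0.5,0,0.03,0.04,0,0,-0.54,0.5]'; python3 -m inch '[0,0,0.02,0,0,0,0.5,0,0,0,0,0,0,0.5]'
python3 - <<'E'
from h import *
T=toolT();f=optics.grab_frame('wrist');save('w6',f)
E
python3 go.py .49 -.0987 .0711 .243
```

```text
clock: 12.68
tool_pos: [0.4901, -0.0987, 0.0712]
ee_rot: [3.141, -0.002, 0.241]
wrist_force: [-1.4, -0.1, 7.8]
width: 0.013
clock: 12.92
tool_pos: [0.4901, -0.0987, 0.0715]
ee_rot: [3.141, -0.002, 0.241]
wrist_force: [-2.4, 0.1, 4.4]
width: 0.0128
shift cm [-0.01 -0.    0.04] turn [ 0.001 -0.002 -0.002]
t 12.975 pos [ 0.4901 -0.0987  0.0715] rot [ 3.141e+00 -2.000e-03  2.410e-01] F [-1.4  1.2  5.2] j [-0.22  0.5   2.    0.    0.64  1.11] w 0.0128
```

View pics/w6.png

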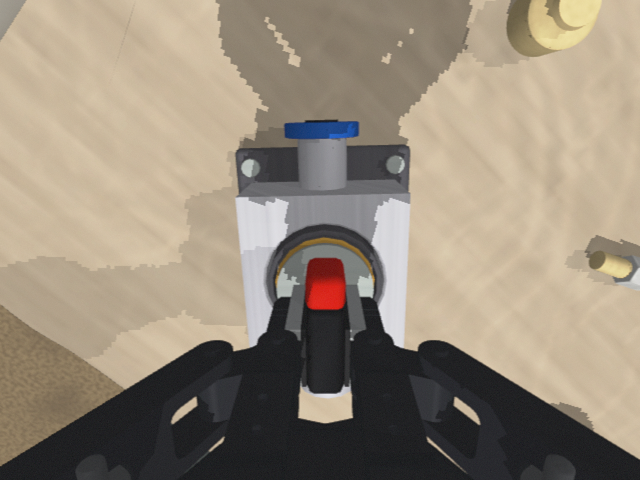

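The handle is in line: red end at (326,285), blue flange at (322,128), same column. I release now.

```bash
python3 -m inch '[0,0,0,0,0,0,1.2,0,0,0,0,0,0,1.6,0,0,0,0,0,0,2.5,0,0,0,0,0,0,5,0,0,0,0,0,0,6]' 20; python3 -m inch '[0,0,0,0,0,0,6,0,0,-2,0,0,0,6,0,0,-5,0,0,0,6,0,0,-9,0,0,0,6,0,0,-13,0,0,0,6]'; python3 -m inch '[-4,0,-2,0,0,0,6,-4,0,-2,0,0,0,6,-4,0,-2,0,0,0,6]'
python3 - <<'E'
from h import *
T=toolT();f=optics.grab_frame('wrist');save('w7',f,(160,0,560,400),1.5)
W=cloud(f,T@f['T_tool_cam']);z=W[...,2];im=f['image'].astype(int);r,g=im[...,0],im[...,1]
m=(z>.09)&(z<.11)&(np.hypot(W[...,0]-.49,W[...,1]+.099)<.035);p=W[m];rd=m&(r>110)&(g<70)
print(m.sum(),cv2.minAreaRect((p[:,:2]*1000).astype(np.float32)),np.median(p[:,2]),'red',W[rd].mean(0))
A=np.c_[p[:,:2],np.ones(len(p))];print('tilt',np.linalg.lstsq(A,p[:,2],rcond=None)[0][:2])
f=optics.grab_frame('side');save('s7',f,(200,180,440,350),3)
E
python3 go.py .49 -.0987 .0711 .243
```

```text
clock: 13.6
tool_pos: [0.4901, -0.0987, 0.0714]
ee_rot: [3.141, -0.002, 0.241]
wrist_force: [0.5, -0.0, -0.1]
width: 0.0595
clock: 14.22
tool_pos: [0.4896, -0.0986, 0.2025]
ee_rot: [3.141, -0.002, 0.241]
wrist_force: [-0.4, -0.0, -0.2]
width: 0.0605
clock: 14.6
tool_pos: [0.451, -0.1082, 0.2224]
ee_rot: [3.141, -0.002, 0.241]
wrist_force: [0.0, -0.0, 0.2]
width: 0.0601
1324 ((490.7420349121094, -98.7231674194336), (47.349178314208984, 13.846495628356934), 13.720590591430664) 0.09966061580953953 red [ 0.50764267 -0.09427354  0.09952167]
tilt [-0.00321737 -0.00531811]
shift cm [ 3.99  0.02 15.08] turn [ 0.    -0.001 -0.002]
t 14.7 pos [ 0.451  -0.108   0.2218] rot [ 3.142e+00 -1.000e-03  2.410e-01] F [ 0.3 -0.3 -0.4] j [-0.26  0.2   1.98  0.    0.96  1.07] w 0.0601
```

View pics/w7.png

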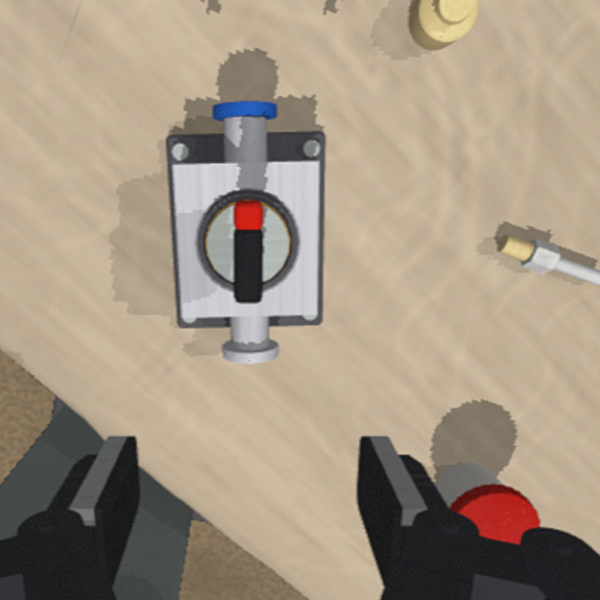

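View pics/s7.png

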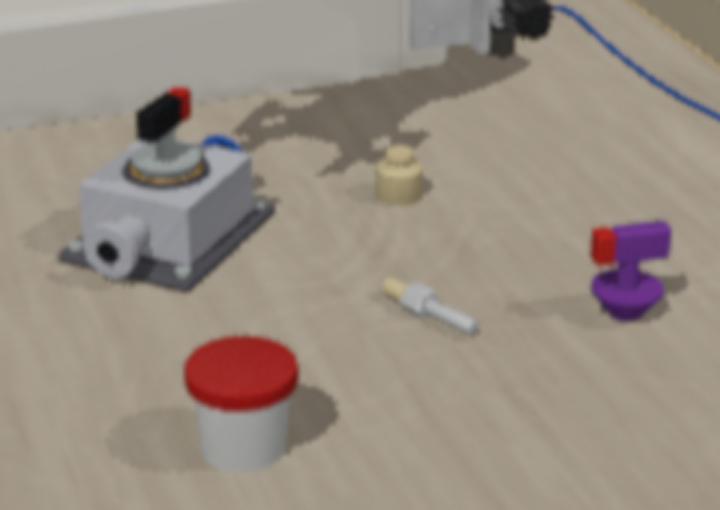

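The plug sits upright in the seat and in line with the pipes: red end at (249,215) and blue flange at (245,110) in the first crop. The bystanders are where they were. Handing in.

```bash
python3 -c "
from cell import sign_off
print(sign_off())"
```

```text
the job is handed in; nothing more can be done
None
```

The plug is in the valve seat and released, and I handed the job in at about 14.7 s; the hand-in gives no verdict.

- **Pressing and rocking:** I set the plug down with its red end towards the blue flange. I pressed it at about 7–9 N on the wrist, roughly 10 N in the taper once the plug's weight is added. Still pressed, I turned it about 30° anticlockwise, then about 31° clockwise, and brought it back in line.
- **Final position:** The handle bar is at 13.7° against a measured pipe direction of about 14°. It is centred within about 1 mm of the measured seat, and its tilt is below 0.01 rad. The handle centre is about 39 mm above the valve's top face, against a 45 mm limit.
- **Surroundings:** The gripper is clear of everything and the wrist force is about zero. The nozzle, weight, cup and purple look-alike show no sign of having been moved; I judged that by eye from the pictures.
- **Checks that disagreed:** The valve's pipe direction came out between 13.3° and 15.1° depending on how I measured it. Wrist force readings scattered by about 1 N. A sideways force of about 2 N remained while pressing. No check failed.

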